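# Clamp the lid of an anaerobic jar with its fold-out screw crank

## Task

The anaerobic jar is loaded and its lid lies loose on the seal. Swing the folded crank handle of the clamp screw up until it stands fully upright, crank the screw down (clockwise from above) by feel until the lid is clamped snugly on its rubber seal, firm but never over-tightened, then fold the handle flat again, so that the jar will fit on the incubator shelf. Leave the things around the jar where they are.

Things in the scene. Friction and masses are not known exactly. Their poses are not given: they have to be found in the camera images.
- clamp: Jar clamp, fixed to the bench: round dark steel stand, 172 mm across, 12 mm high, three black cleats, and a steel yoke (bar 163 mm long along this y, 26 mm wide, top 176 mm high) hooked under the jar's flange. Origin: centre of the stand's underside, on the bench; z up, along the screw axis. The clear jar with culture plates (flange 140 mm across) stands in it.
- yoke_top (a point): Top centre of the yoke's threaded boss (33 mm across), on the screw axis, 182 mm above the bench. Under the yoke lies the loose aluminium lid, 137 mm across, on the jar's rubber ring; the screw's foot presses on the lid's raised middle (41 mm across), which lies 140 mm above the bench, but 1.5 mm more or less from jar to jar. The ring gives about 1 mm for each 65 N.
- crank: Clamp screw and its crank arm, one steel piece on the clamp's axis. Origin: on the axis, at the underside of the screw's foot; x from the axis along the arm to its fork end, z up. Clockwise from above drives it down 8 mm a turn, arm and all. The arm is 16 mm wide, its top 59 mm above this origin. At the start it stands at any angle, the foot 0.5 to 9 mm above the lid.
- foot: The screw's round foot, 35 mm across, at its lower end, which presses on the lid; origin at the centre of its underside (the same point as the crank's origin). Fixed to the crank.
- handle_hinge (a point): Middle of the level hinge pin in the arm's fork (20 mm wide, top 4 mm above the pin), 65 mm from the screw axis, 70 mm above the crank's origin. Feel at the handle, sideways, while turning: free about 1 N; with the foot on the lid some 2 N more for each 10 degrees; 7 to 10 N is tight; 15 N over-stresses the lid. At a standstill little is felt: the screw holds itself.
- handle (a joint): Fold angle of the crank handle about that pin: 0 = folded flat, lying along the top of the arm with its free end over the screw axis; 1.57 = upright against its stop, the working position. Stiff hinge: about 0.06 N m (1.5 N at the grip) moves it; it stays where it is left.
- grip_end (a point): Free end of the handle, on its centre line, 62 mm from the hinge pin. The handle is a round black barrel, 17.6 mm thick, reaching from 10 to 62 mm from the pin; it spins freely about its own length, so the fingers can hold it without turning while they crank.
- spare_dish: Loose closed culture plate, 91 mm across, 15 mm high, on the bench to the right of the jar; origin at the centre of its underside. To be left alone.
- serum_vial: Loose small vial, 17 mm across, 39 mm high, standing to the left of the jar; origin at the centre of its underside. To be left alone.
- vial_9: Loose small vial, 17 mm across, 49 mm high, standing to the left of the jar and farther back; origin at the centre of its underside. To be left alone.
- marker_blue: Loose felt marker, 131 mm long, 13 mm thick, lying on the note pad behind and to the right of the jar; origin in the middle of its underside. To be left alone.

How it is judged (in metres and radians):
On the way, in this order (a step that is already met when the one before it is completed fails the run):
1. the crank handle stands fully upright (at least 1.45 rad) (value of joint handle above 1.45 rad), for 0.2 s.
2. with the handle still up (over 1.1 rad), the screw's foot presses on the lid with at least 25 N (contact force between foot and anything else above 25 N and value of joint handle above 1.1 rad), for 0.3 s.
At the end, for the whole second after the job is handed in: The handle is folded flat (below 0.25 rad) and at rest, and the screw's foot presses on the lid with 25 to 80 N (value of joint handle below 0.25 rad and contact force between foot and anything else between 25 and 80 N and velocity of joint handle below 0.1 rad/s); the robot touches nothing.
It fails at once if the screw's foot presses on the lid with more than 100 N (over-tightened) (contact force between foot and anything else above 100 N).
It fails at once if one of the things around the jar is pushed more than 30 mm (distance of any of spare_dish, serum_vial, vial_9, marker_blue from where it was at the start of the episode above 0.03 m).
It fails at once if one of the two vials is knocked over (angle between any of serum_vial, vial_9's own z axis and vertical above 0.6 rad).
It also fails if it takes over 64 s, if anything falls off the work surface, if the arm or the gripper's body presses on something with over 40 N, if the wrist force passes 120 N, or if a joint passes its speed limit or range.

## Robot

A 6-joint arm with a two-finger parallel gripper is mounted at the origin on a cart in front of the work surface, level with it; the furniture and walls round the work are solid. World frame = base frame: x ahead of the robot, y to its left, z up, the work surface at z = 0. Lengths are in mm, angles in rad, forces in N, time in s.
With the tool pointing down it reaches from about 325 to 900 mm from the base axis. Payload 6.1 kg.
Tool frame: the origin (TCP) lies at the very end of the fingers, on their centre line; the grasp point (between the pads) lies 19 mm behind it; z points along the fingers, y is the line along which they close (so a half turn about z gives the same grasp; the last joint's range is limited). The gripper opens to 87 mm and grips with 3 to 60 N. Pads are 19 mm wide; open, the fingers measure 117 mm over their backs; the gripper's body (75 mm by 190 mm) begins 51 mm behind the grasp point.
Start: joints at [1.005, 0.22, 1.526, -0, 1.395, -0.126], TCP at [266.096, 565.516, 222.538] pointing down, gripper open.
Joint ranges: [-2.98, 2.98], [-0.91, 2.08], [0.09, 2.57], [-1.24, 4.39], [0.2, 2.65], [-2.68, 2.68]. Speed limits (rad/s): [2.57, 2.57, 3.01, 3.14, 3.14, 3.14].

## Interface

Orientations are given as a 3x3 rotation matrix whose columns are the frame's x, y, z axes.
In Python, from cell import robot, vision, finder gives the robot as it stands. The module is installed in compiled form; this text tells all that it offers.
- The arm moves only by the tool jog_arm, never from a script. Its argument "increments" is a list of rows, each a list of 2 entries, a list of its own where there are three numbers: the shift along the tool's x, y, z in units of 200 mm (1.0 is 200 mm), then the turn about the tool's z in units of 360 degrees (1.0 is 360 degrees). A call has 1 to 10 rows; each row is the pose to reach, as a shift and turn from the pose commanded when the call began, along the tool's axes at that moment, turning the shorter way round; what a row does not reach only later rows make up. A row lasts 1/12 s, in which the tool goes at most 41.7 mm and 7.16 degrees, less where a joint would pass 70% of its speed; a pose out of reach is approached as far as the arm can. A call with a number of a shift or a turn outside -1 to 1 is refused whole. A call with a gripper value outside its range is refused whole. "hand" is the opening, from -1 (shut) to 1 (fully open), set as the call begins (left out, the last holds). The fingers move at their own pace and stop on an object; "force" is the grip in N (left out, the last holds). Time passes only in rows, so rows that repeat a pose let the fingers close. It gives the time, the measured TCP pose, the force, the opening and the grip force at its end, in the units of the state.
- robot.sense(): the state, without advancing time (a new reading comes with each control period).
- vision.grab_frame(name): name is "side" or "top" or "wrist"; returns a dict with "img" (384x512x3 uint8, red, green, blue), "depth" (384x512 float32, mm along the optical axis (not along the pixel's ray), 0 where there is no reading), "K" (3x3 intrinsics, pixels), "xyz" and "rotation" of the camera in the world. Camera axes: x right, y down, z forward; pixel columns grow to the right and rows downward; lengths in mm; the calibration is good to about 2 mm. A picture is of the moment at which its call begins.
- robot.sign_off(): hands the job in; it is judged then, once.
Trained networks look in the newest picture that a camera, given by its name, has taken for a name from the list of things; names that differ only in an ending like _2 or _b are one class to them, and where a whole thing is asked for, a point or a joint stands for the part that bears it (a point fixed in the world has none). Each returns a list of dicts, best first, with "score" (0 to 1); they miss things now and then, are a little off and sometimes report something else, mostly with a low value. They report only what shows in the picture. A call takes as long as a camera call.
- finder.spot_in(thing, camera): "box" ([left, top, width, height] in pixels, round what is visible of it).
- finder.cut_out(thing, camera): "pixels" (384x512 bool, what is visible of it) and "box" ([left, top, width, height] in pixels, round what is visible of it).
- finder.landmark_of(thing, camera): "xy" ([column, row] in pixels: a listed point, or the origin of a listed thing).
The state is a dict: "t": time; "qpos": joint angles; "joint_vel": joint speeds; "tau": joint torques, N m; "tool_pos": TCP position; "orientation": TCP orientation; "wrist_force": force on the tool from outside, world axes, zero at the start; "wrist_torque": the same for the moment, N m; "finger_gap": opening from 0.0 (shut) to 1.0 (fully open); "grip_force": force on a finger pad.
Only numpy, scipy, OpenCV 4.12 (cv2) and the standard library are available. Lean on these libraries where they do the work, as an engineer would, in place of code of your own. Each camera call takes 0.05 s, during which the arm holds its last target. There are 200 camera calls.

## Working session

There is one attempt and no reset: what is moved stays moved. The work goes in short steps, Python scripts to look and compute and a tool call to move; the robot and the scene stay as the last step left them, time stands still between calls to the robot, and variables do not carry over. Pictures are saved under pics/ and viewed, at most 10 in all, crops included, and the job is handed in when it is done.

Besides the shell and the picture viewer there is one more tool, called as name([rows], argument=value, ...), one row to a line, values as JSON. jog_arm: Moves the arm, as the interface text tells. Shifts and turns lie within -1 to 1; 1 stands for 200 mm of shift or 360 degrees of turn. Its arguments: {"type":"object","properties":{"increments":{"type":"array","items":{"type":"array"}},"hand":{"type":"number"},"force":{"type":"number"}},"required":["increments"]}

```bash
mkdir -p pics; cat > h.py <<'E'
import numpy as np, cv2
from cell import robot, vision, finder
def px(f,uv,d=None):
    u,v=uv
    if d is None:
        w=f['depth'][max(0,int(v)-1):int(v)+2,max(0,int(u)-1):int(u)+2]; w=w[w>0]; d=np.median(w) if w.size else np.nan
    r=np.linalg.inv(f['K'])@[u,v,1]
    return np.array(f['rotation'])@(r*d)+np.array(f['xyz'])
def atz(f,uv,z):
    r=np.array(f['rotation'])@np.linalg.inv(f['K'])@[uv[0],uv[1],1]; o=np.array(f['xyz'])
    return o+r*(z-o[2])/r[2]
E
python3 - <<'E'
from h import *
np.set_printoptions(precision=1,suppress=True)
for c in ['top','side','wrist']:
    f=vision.grab_frame(c); cv2.imwrite(f'pics/{c}0.png',f['img'][:,:,::-1]); print(c,f['xyz'],np.array(f['rotation']).round(2).tolist(),f['K'][0][0])
    for t in ['clamp','yoke_top','crank','handle_hinge','grip_end','serum_vial','vial_9','spare_dish','marker_blue']:
        for r in finder.landmark_of(t,c)[:1]: print(t,round(r['score'],2),np.array(r['xy']),px(f,r['xy']))
s=robot.sense(); print(s)
E
```

```text
top [ 371.9    2.6 1274.7] [[-0.03, -0.99, 0.14], [-1.0, 0.03, 0.01], [-0.01, -0.14, -0.99]] 436.4278158611879
clamp 0.21 [240.7 212.2] [457.3  47.2 212.7]
yoke_top 0.65 [235.  184.4] [527.5  60.3 203.2]
crank 0.56 [235.  187.6] [519.9  60.5 200.6]
handle_hinge 0.76 [239.3 213.5] [455.3  51.2 199.7]
grip_end 0.68 [231.5 187.2] [518.2  67.9 221.3]
serum_vial 0.35 [159.7 228.1] [434.2 292.7   2.7]
vial_9 0.45 [165.3 180.5] [574.2 277.1   0.9]
spare_dish 0.59 [347.3 197.8] [ 506.7 -254.3   15.4]
marker_blue 0.64 [319.4 155.2] [ 637.  -181.     4.4]
side [ 343.5 -978.9  705.5] [[0.98, -0.11, 0.17], [-0.2, -0.47, 0.86], [-0.01, -0.88, -0.48]] 479.1239941039707
clamp 0.87 [245.8 237.5] [512.4   8.7  40.4]
yoke_top 0.95 [242.3 174.3] [517.   61.3 190.5]
crank 0.55 [239.  189.5] [508.7  68.2 145.9]
handle_hinge 0.51 [202.2 199.7] [430.9 294.3   3.8]
grip_end 0.49 [245.4 162.9] [608.8 537.7  -1.9]
serum_vial 0.47 [204.2 199.6] [437.  295.4   2.8]
vial_9 0.38 [248.5 239. ] [519.2   9.1  34.6]
spare_dish 0.59 [272.1 326. ] [ 511.8 -278.8   14. ]
marker_blue 0.75 [315.5 286.6] [ 637.1 -173.4    8. ]
wrist [199.1 598.1 384.3] [[0.43, 0.87, 0.24], [0.9, -0.41, -0.12], [-0.0, 0.27, -0.96]] 269.22201261850785
{'t': 1.5, 'qpos': array([ 1. ,  0.2,  1.5, -0. ,  1.4, -0.1]), 'joint_vel': array([-0.,  0., -0.,  0.,  0., -0.]), 'tau': array([ -0. , -49.5, -38.8,   0.1,   0. ,  -0. ]), 'tool_pos': array([266.1, 565.5, 222.5]), 'orientation': array([[-0.9,  0.4, -0. ],
       [ 0.4,  0.9, -0. ],
       [-0. , -0. , -1. ]]), 'wrist_force': array([-0. ,  1. , -0.6]), 'wrist_torque': array([ 0.,  0., -0.]), 'grip_force': 0.0, 'finger_gap': 0.999539781449183}
```

```bash
python3 - <<'E'
import cv2
a=cv2.imread('pics/top0.png')[130:290,140:300]; b=cv2.imread('pics/side0.png')[100:260,150:310]
cv2.imwrite('pics/c1.png',cv2.resize(cv2.hconcat([a,b]),(800,400),interpolation=cv2.INTER_CUBIC))
E
```

```text
(no output)
```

View pics/c1.png

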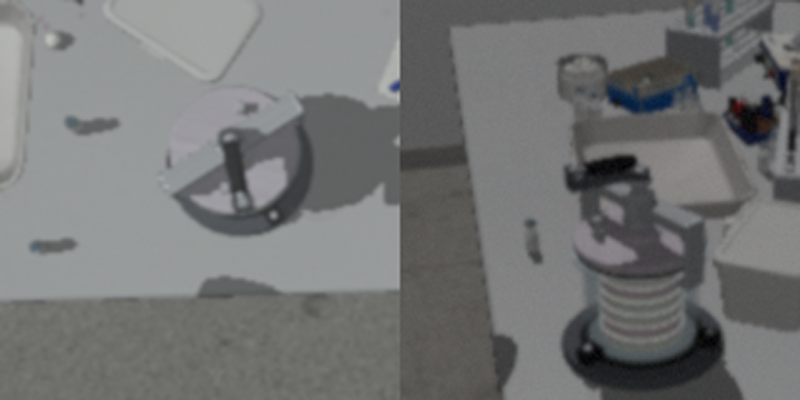

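View pics/top0.png

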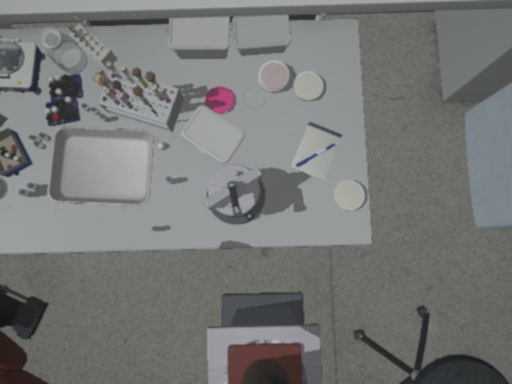

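The top view shows the arm from the screw axis at about (235,185) to the fork at about (240,212), pointing towards the robot. The handle lies folded over the arm. Next I'll move in for a close wrist view.

```bash
cat >> h.py <<'E'
def to(p,yaw=None):
    """shift (tool axes, /200) and turn (/360) from the present pose; yaw = world angle of tool x, deg"""
    s=robot.sense(); R=np.array(s['orientation']); d=R.T@(np.array(p)-s['tool_pos'])/200
    y0=np.degrees(np.arctan2(R[1,0],R[0,0])); t=0 if yaw is None else -((yaw-y0+180)%360-180)/360
    return d.round(4).tolist(), round(t,4), y0.round(2)
E
python3 -c "
from h import *
print(to([475,52,300],188.6)); print(robot.sense()['orientation'].round(4).tolist())"
```

```text
([-2.0383, -1.8785, -0.3873], np.float64(-0.0939), np.float64(154.8))
[[-0.9048, 0.4258, -0.0], [0.4258, 0.9048, -0.0], [-0.0, -0.0, -1.0]]
```

jog_arm([
  [[-0.1,-0.1,-0.2],0],
  [[-0.3,-0.28,-0.39],0],
  [[-0.5,-0.47,-0.39],0],
  [[-0.7,-0.65,-0.39],0],
  [[-0.85,-0.8,-0.39],0],
  [[-1,-0.94,-0.39],0],
  [[-1,-0.94,-0.39],0],
])

```text
t: 2.08
tool_pos: [363.5, 318.2, 300.7]
orientation: [[-0.905, 0.425, 0.001], [0.425, 0.905, 0.001], [-0.001, 0.001, -1.0]]
wrist_force: [0.7, -0.1, 0.6]
finger_gap: 0.999
grip_force: 0.0
```

jog_arm([
  [[-0.15,-0.15,0],-0.015],
  [[-0.3,-0.3,0],-0.03],
  [[-0.45,-0.43,0],-0.045],
  [[-0.6,-0.57,0],-0.06],
  [[-0.75,-0.7,0],-0.075],
  [[-0.9,-0.84,0],-0.09],
  [[-1,-0.94,0],-0.094],
  [[-1,-0.94,0],-0.094],
  [[-1,-0.94,0],-0.094],
])

```text
t: 2.83
tool_pos: [464.4, 63.3, 300.2]
orientation: [[-0.989, -0.146, -0.0], [-0.146, 0.989, 0.0], [0.0, 0.0, -1.0]]
wrist_force: [0.8, -0.6, 0.3]
finger_gap: 1.0
grip_force: 0.0
```

```bash
python3 - <<'E'
from h import *
np.set_printoptions(precision=1,suppress=True)
s=robot.sense();print(s['t'],s['tool_pos'],s['qpos'],s['wrist_force'])
f=vision.grab_frame('wrist'); cv2.imwrite('pics/w1.png',f['img'][:,:,::-1]); np.savez('w1.npz',**f)
print(f['xyz'])
for t in ['clamp','yoke_top','crank','handle_hinge','grip_end']:
    for r in finder.landmark_of(t,'wrist')[:2]: print(t,round(r['score'],2),np.array(r['xy']),px(f,r['xy']))
for r in finder.cut_out('handle','wrist')[:1]:
    m=r['pixels']; v,u=np.nonzero(m); print(r['score'],r['box'],len(u))
    P=np.array([px(f,(a,b)) for a,b in zip(u,v)]); P=P[(P[:,2]>205)]
    c=P[:,:2].mean(0); U,S,V=np.linalg.svd(P[:,:2]-c); t=(P[:,:2]-c)@V[0]; print(c,V[0],np.percentile(t,[1,50,99]),np.percentile(P[:,2],[5,50,95]))
for c in ['top','side']:
    g=vision.grab_frame(c)
    for t in ['yoke_top','handle_hinge','grip_end']:
        for r in finder.landmark_of(t,c)[:1]: print(c,t,round(r['score'],2),np.array(r['xy']),px(g,r['xy']))
E
```

```text
2.8333 [464.4  63.3 300.2] [-0.  -0.2  1.8  0.   1.5 -1.8] [ 0.8 -0.6  0.3]
[391.3  53.7 462. ]
yoke_top 0.85 [253.7 238.8] [501.8  69.  222.4]
crank 0.66 [250.9 227.6] [490.6  64.6 222.5]
crank 0.28 [352.5 232.8] [564.8 261.8   2. ]
handle_hinge 0.73 [250.4 195.4] [459.8  59.7 219.6]
grip_end 0.61 [255.1 252.4] [431.7  59.8 384.4]
0.87 [242.2, 191.3, 20.5, 55.4] 922
[486.   63.6] [1.  0.2] [-30.8   0.5  27.5] [215.5 220.6 222.7]
side yoke_top 0.86 [244.2 176.3] [521.8  62.6 183.9]
side handle_hinge 0.67 [220.4 168. ] [462.9  51.2 218.1]
side grip_end 0.42 [247.3 165.1] [610.6 511.2   1.4]
```

View pics/w1.png

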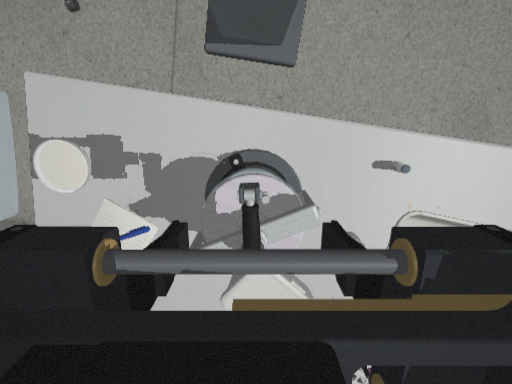

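The wrist view shows the hinge at about (250,195) with the handle running down the picture to about row 247, but the gripper hides the axis. I'll shift forward so the whole crank shows.

jog_arm([
  [[-0.15,0,0],0],
  [[-0.35,0,0],0],
  [[-0.4,0,0],0],
  [[-0.4,0,0],0],
  [[-0.4,0,0],0],
])

```text
t: 4.0
tool_pos: [542.9, 76.6, 299.5]
orientation: [[-0.989, -0.15, -0.002], [-0.15, 0.989, -0.0], [0.002, 0.0, -1.0]]
wrist_force: [-0.6, -0.2, -0.3]
finger_gap: 0.998
grip_force: 0.0
```

```bash
python3 - <<'E'
from h import *
np.set_printoptions(precision=2,suppress=True)
s=robot.sense();print(s['t'],s['tool_pos'])
f=vision.grab_frame('wrist'); cv2.imwrite('pics/w2.png',cv2.resize(f['img'][60:240,160:360,::-1],(800,720))[:600]); np.savez('w2.npz',**f)
for t in ['yoke_top','crank','handle_hinge','grip_end']:
    for r in finder.landmark_of(t,'wrist')[:2]: print(t,round(r['score'],2),np.array(r['xy']),px(f,r['xy']),atz(f,r['xy'],{'yoke_top':182}.get(t,214)))
D=f['depth'];vv,uu=np.mgrid[:384,:512]
r=np.stack([uu,vv,np.ones_like(uu)],-1)@np.linalg.inv(f['K']).T
W=(r*D[...,None])@np.array(f['rotation']).T+np.array(f['xyz']); np.save('W2.npy',W)
near=(np.hypot(W[...,0]-522,W[...,1]-65)<110)&(D>0)
print(np.histogram(W[...,2][near],bins=np.arange(0,240,6)))
for r in finder.cut_out('handle','wrist')[:1]:
    m=r['pixels']&(W[...,2]>200)&(W[...,2]<235); P=W[m]; print(r['score'],r['box'],len(P))
    c=P[:,:2].mean(0); U,S,V=np.linalg.svd(P[:,:2]-c); t=(P[:,:2]-c)@V[0]; print(c,V[0],np.percentile(t,[1,50,99]),np.percentile(P[:,2],[5,50,95]))
E
```

```text
4.0 [542.94  76.56 299.51]
yoke_top 0.88 [251.4 170. ] [513.69  70.26 221.99] [520.96  70.85 182.  ]
crank 0.66 [249.8 168.5] [512.41  68.63 222.83] [513.97  68.7  214.  ]
crank 0.57 [ 55.1 113.7] [ 508.56 -248.48   15.15] [ 491.45 -108.04  214.  ]
handle_hinge 0.81 [249.  109.3] [462.31  60.51 219.26] [462.14  60.37 214.  ]
grip_end 0.8 [249.9 178.8] [522.68  70.15 218.38] [523.63  70.21 214.  ]
(array([1312,  273,  101,    1,   38,    1,    0,    0,    0,    0,    0,
         16,   47,  239,    0,    0,    0,    1,   41,   60,   12, 3337,
       2197,   23,   71,   84,    0,   60,  187, 2826,   57,    0,   47,
        283,   64,   69, 1099,  345,    0]), array([  0,   6,  12,  18,  24,  30,  36,  42,  48,  54,  60,  66,  72,
        78,  84,  90,  96, 102, 108, 114, 120, 126, 132, 138, 144, 150,
       156, 162, 168, 174, 180, 186, 192, 198, 204, 210, 216, 222, 228,
       234]))
0.81 [239.9, 102.3, 24.2, 76.4] 1311
[489.64  64.16] [0.98 0.19] [-33.81   0.57  33.43] [215.18 220.67 223.1 ]
```

View pics/w2.png

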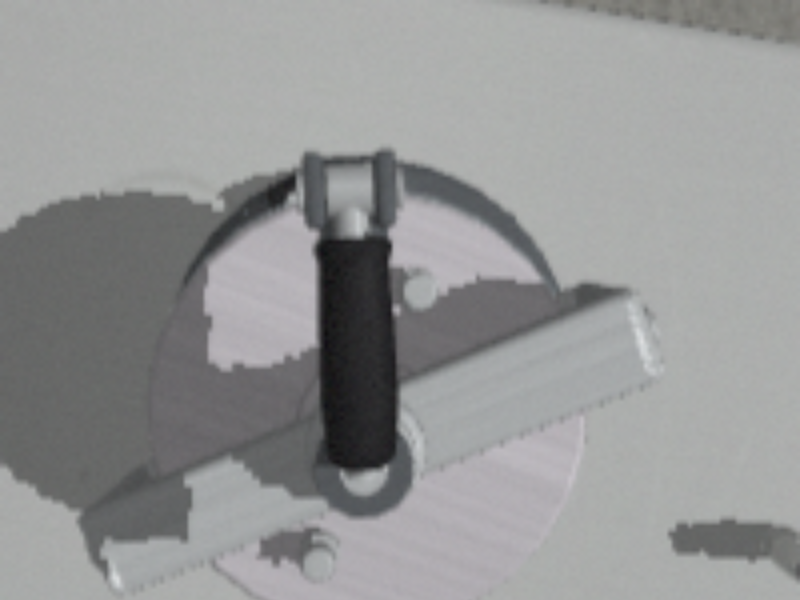

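The hinge is at crop pixel (350,188) and the free end at (360,465), with the arm head ring around (365,475). I'll refine the axis from the yoke bar and the lid rim.

```bash
python3 - <<'E'
from h import *
np.set_printoptions(precision=2,suppress=True)
W=np.load('W2.npy'); near=(np.hypot(W[...,0]-522,W[...,1]-65)<110)
m=near&(W[...,2]>172)&(W[...,2]<180); m=cv2.morphologyEx(m.astype(np.uint8),cv2.MORPH_OPEN,np.ones((3,3)))>0
P=W[m][:,:2].astype(np.float32); print('yoke',cv2.minAreaRect(P),np.median(W[m][:,2]))
m=near&(W[...,2]>126)&(W[...,2]<140); P=W[m]; print('lid z',np.median(P[:,2])); h=cv2.convexHull(P[:,:2].astype(np.float32))[:,0]
from scipy.optimize import least_squares
r=least_squares(lambda p:np.hypot(h[:,0]-p[0],h[:,1]-p[1])-68.5,[524,70],loss='soft_l1'); print('lid',r.x,np.sort(np.abs(r.fun))[-5:],len(h))
# line centre of handle by slices
f=np.load('w2.npz'); 
m=near&(W[...,2]>213)&(W[...,2]<226)&(f['img'].max(-1)<70); P=W[m]; 
u=np.array([.985,.17]);n=np.array([-u[1],u[0]]); q=(P[:,:2]-[462.1,60.4]); s=q@u;t=q@n
for a in range(10,65,8):
    k=(s>=a)&(s<a+8); print(a+4,k.sum(),np.percentile(t[k],[2,98]) if k.sum() else '',np.percentile(P[k,2],90) if k.sum() else '')
m=near&(W[...,2]>193)&(W[...,2]<209); P=W[m]; print('arm z',np.percentile(P[:,2],[10,50,90]), 's max',np.percentile(((P[:,:2]-[462.1,60.4])@u),[1,99]))
E
```

```text
yoke ((524.7001342773438, 70.6572036743164), (26.27871322631836, 162.73915100097656), 30.972591400146484) 175.5806010427021
lid z 131.80669527887886
lid [524.64  70.3 ] [ 0.83  0.91  0.97 11.24 12.88] 38
14 160 [-8.28  5.88] 222.53839104370763
22 172 [-8.46  6.56] 222.68588582769058
30 173 [-8.8   7.32] 222.88176767572065
38 169 [-9.12  7.2 ] 223.1805846371555
46 165 [-9.31  7.04] 223.1185759368208
54 142 [-8.65  6.93] 222.64647802450227
62 14 [-5.79  4.52] 221.3326064001679
arm z [196.5  203.03 204.43] s max [-9.4  74.88]
```

```bash
python3 -c "
from h import *
print(to([508.5,67.8,206],190))"
```

```text
([0.1762, -0.0175, 0.4742], np.float64(-0.0038), np.float64(-171.36))
```

jog_arm([
  [[0.1,-0.01,0.1],-0.004],
  [[0.176,-0.017,0.25],-0.004],
  [[0.176,-0.017,0.36],-0.004],
  [[0.176,-0.017,0.43],-0.004],
  [[0.176,-0.017,0.47],-0.004],
  [[0.176,-0.017,0.47],-0.004],
  [[0.176,-0.017,0.47],-0.004],
])

```text
t: 4.88
tool_pos: [509.1, 67.9, 206.9]
orientation: [[-0.985, -0.175, 0.001], [-0.175, 0.985, -0.0], [-0.001, -0.0, -1.0]]
wrist_force: [0.1, 0.5, -0.1]
finger_gap: 0.998
grip_force: 0.0
```

jog_arm([
  [[0,0,0],0],
  [[0,0,0],0],
  [[0,0,0],0],
  [[0,0,0],0],
  [[0,0,0],0],
  [[0,0,0],0],
], hand=-1, force=15)

```text
t: 5.38
tool_pos: [509.1, 68.0, 206.4]
orientation: [[-0.985, -0.175, 0.0], [-0.175, 0.985, -0.0], [-0.0, -0.0, -1.0]]
wrist_force: [-0.1, -0.8, -0.6]
finger_gap: 0.632
grip_force: 0.0
```

```bash
python3 - <<'E'
from h import *
s=robot.sense(); print(s['t'],s['tool_pos'],s['finger_gap'],s['grip_force'],s['wrist_force'],s['wrist_torque'])
H=np.array([461.2,59.4,214.5]);u=np.array([.985,.174]);p0=s['tool_pos'];R=s['orientation']
r=(p0[:2]-H[:2])@u
for a in range(10,97,10):
    a=np.radians(a); d=np.array([*(u*r*(np.cos(a)-1)),r*np.sin(a)]); print((R.T@d/200).round(3))
E
```

```text
5.3833 [509.08383515  67.9714562  206.41801518] 0.6322582066574897 0.0 [-0.06629121 -0.78120622 -0.61906986] [0.08379739 0.02467849 0.01748031]
[ 0.004  0.    -0.042]
[ 0.015  0.    -0.083]
[ 0.033  0.    -0.122]
[ 0.057  0.    -0.156]
[ 0.087  0.    -0.186]
[ 0.122  0.    -0.211]
[ 0.16   0.    -0.229]
[ 0.201  0.    -0.24 ]
[ 0.243  0.    -0.243]
```

jog_arm([
  [[0,0,0],0],
  [[0,0,0],0],
  [[0,0,0],0],
  [[0,0,0],0],
  [[0,0,0],0],
  [[0,0,0],0],
  [[0,0,0],0],
  [[0,0,0],0],
  [[0,0,0],0],
  [[0,0,0],0],
], hand=-1, force=15)

```text
t: 6.22
tool_pos: [509.0, 67.6, 206.2]
orientation: [[-0.985, -0.175, -0.0], [-0.175, 0.985, -0.001], [0.0, -0.001, -1.0]]
wrist_force: [-0.3, -3.7, -0.1]
finger_gap: 0.197
grip_force: 15.0
```

jog_arm([
  [[0.004,0,-0.042],0],
  [[0.015,0,-0.083],0],
  [[0.033,0,-0.122],0],
  [[0.057,0,-0.156],0],
  [[0.087,0,-0.186],0],
  [[0.122,0,-0.211],0],
  [[0.16,0,-0.229],0],
  [[0.201,0,-0.24],0],
  [[0.243,0,-0.243],0],
  [[0.243,0,-0.243],0],
])

```text
t: 7.05
tool_pos: [460.9, 59.6, 257.0]
orientation: [[-0.985, -0.175, 0.004], [-0.175, 0.985, 0.0], [-0.004, -0.0, -1.0]]
wrist_force: [1.9, -0.2, 8.1]
finger_gap: 0.188
grip_force: 15.0
```

```bash
python3 - <<'E'
from h import *
np.set_printoptions(precision=2,suppress=True)
s=robot.sense(); print(s['t'],s['tool_pos'],s['finger_gap'],s['wrist_force'],s['wrist_torque'])
f=vision.grab_frame('side'); a=f['img'][110:220,190:300,::-1]
g=vision.grab_frame('wrist'); b=g['img'][80:240,180:340,::-1]
cv2.imwrite('pics/s3.png',cv2.hconcat([cv2.resize(a,(400,400),interpolation=3),cv2.resize(b,(400,400),interpolation=3)]))
for t in ['handle_hinge','grip_end']:
    for c,F in (('side',f),('wrist',g)):
        for r in finder.landmark_of(t,c)[:1]: print(c,t,round(r['score'],2),np.array(r['xy']),px(F,r['xy']))
E
```

```text
7.05 [460.94  59.57 256.96] 0.1883555990086364 [ 1.91 -0.17  8.1 ] [ 0.01 -0.46  0.01]
side handle_hinge 0.48 [219.4 167.1] [460.98  53.98 219.36]
wrist handle_hinge 0.61 [257.8 213.6] [455.41  62.1  227.87]
side grip_end 0.53 [225.2 144.3] [478.42  61.42 273.18]
```

View pics/s3.png

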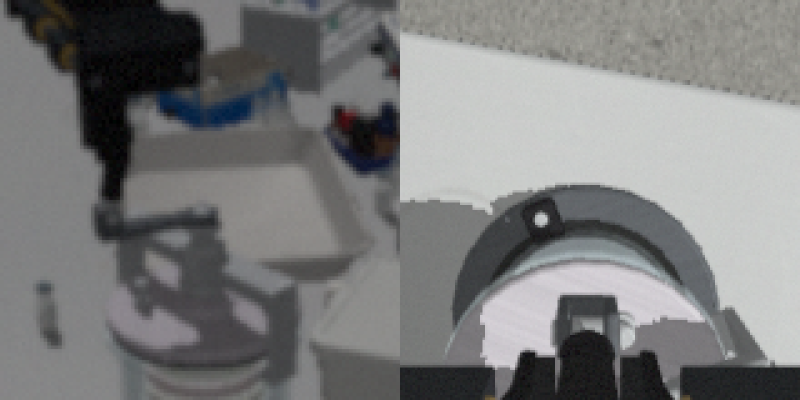

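The handle stands close to upright: the side view crop shows it above the fork at (110,200) with a slight lean. I'll press it gently against its stop.

jog_arm([
  [[0.008,0,0],0],
  [[0.016,0,0],0],
  [[0.022,0,0],0],
  [[0.022,0,0],0],
])

```text
t: 7.68
tool_pos: [457.6, 59.0, 256.9]
orientation: [[-0.985, -0.175, 0.005], [-0.175, 0.985, 0.001], [-0.005, -0.0, -1.0]]
wrist_force: [3.7, -0.8, 6.9]
finger_gap: 0.194
grip_force: 15.0
```

jog_arm([
  [[0.01,0,0],0],
  [[0.02,0,0],0],
  [[0.02,0,0],0],
])

```text
t: 7.93
tool_pos: [453.4, 58.3, 256.8]
orientation: [[-0.985, -0.175, 0.004], [-0.175, 0.985, 0.001], [-0.004, -0.0, -1.0]]
wrist_force: [3.3, -0.7, 8.0]
finger_gap: 0.185
grip_force: 14.9
```

jog_arm([
  [[0.008,0,0],0],
  [[0.016,0,0],0],
  [[0.016,0,0],0],
])

```text
t: 8.18
tool_pos: [450.1, 57.7, 256.7]
orientation: [[-0.985, -0.175, 0.003], [-0.175, 0.985, 0.001], [-0.003, -0.0, -1.0]]
wrist_force: [2.0, 0.3, 6.9]
finger_gap: 0.175
grip_force: 14.2
```

```bash
python3 - <<'E'
from h import *
np.set_printoptions(precision=2,suppress=True)
s=robot.sense(); print(s['t'],s['tool_pos'],s['finger_gap'],s['wrist_force'],s['wrist_torque'])
f=vision.grab_frame('side'); a=f['img'][120:200,190:270,::-1]
g=vision.grab_frame('wrist'); b=g['img'][120:240,200:320,::-1]
cv2.imwrite('pics/s4.png',cv2.hconcat([cv2.resize(a,(400,400),interpolation=3),cv2.resize(b,(400,400),interpolation=3)]))
E
```

```text
8.1833 [450.06  57.71 256.69] 0.1751087495512283 [2.02 0.35 6.88] [ 0.1  -0.55 -0.03]
```

View pics/s4.png

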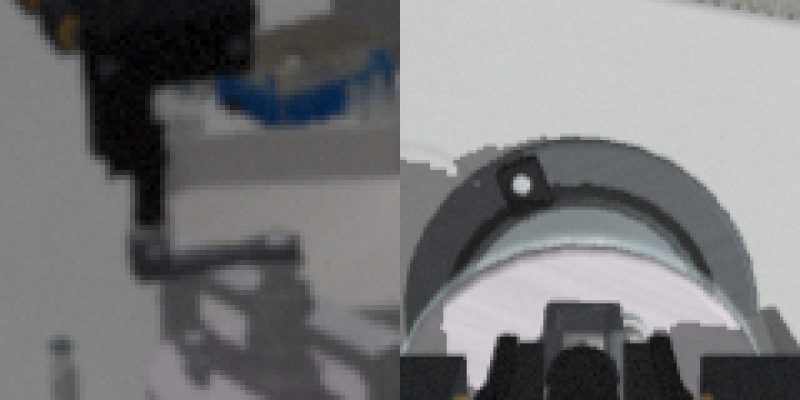

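The gap has shrunk from 0.194 to 0.175, so the pads are slipping off the barrel while the handle stands. I'll regrasp centred and lower, and keep the closing line tangential while cranking.

jog_arm([
  [[0,0,0],0],
  [[0,0,0],0],
  [[0,0,0],0],
  [[-0.02,0,0],0],
  [[-0.056,0,0.03],0],
  [[-0.056,0,0.09],0],
  [[-0.056,0,0.09],0],
], hand=-0.2)

```text
t: 8.87
tool_pos: [459.4, 59.5, 233.5]
orientation: [[-0.985, -0.175, -0.005], [-0.175, 0.985, 0.0], [0.005, 0.001, -1.0]]
wrist_force: [-0.7, -0.0, -0.5]
finger_gap: 0.399
grip_force: 0.0
```

```bash
python3 - <<'E'
from h import *
np.set_printoptions(precision=2,suppress=True)
s=robot.sense(); print(s['t'],s['tool_pos'],s['finger_gap'],s['wrist_force'],s['wrist_torque'])
g=vision.grab_frame('wrist'); cv2.imwrite('pics/s5.png',cv2.resize(g['img'][140:260,180:340,::-1],(800,600),interpolation=3))
for t in ['handle_hinge','grip_end']:
    for r in finder.landmark_of(t,'wrist')[:1]: print(t,round(r['score'],2),np.array(r['xy']),px(g,r['xy']),atz(g,r['xy'],276.5))
for r in finder.cut_out('handle','wrist')[:1]:
    D=g['depth']; v,u=np.nonzero(r['pixels']); P=np.array([px(g,(a,b),D[b,a]) for a,b in zip(u,v) if D[b,a]>0]); print(r['score'],r['box'],P.min(0),np.median(P,0),P.max(0))
    T=P[P[:,2]>268]; print('top',len(T),T.mean(0) if len(T) else '')
# predicted pixels of vertical axis
K=g['K'];R=np.array(g['rotation'])
for p in ([461,59.4,214.5],[461,59.4,276.5]):
    q=K@(R.T@(np.array(p)-g['xyz'])); print(q[:2]/q[2])
E
```

```text
8.8667 [459.43  59.53 233.48] 0.39921348736143497 [-0.65 -0.03 -0.48] [ 0.04  0.02 -0.04]
handle_hinge 0.86 [253.6 230.6] [454.53  59.12 235.26] [437.27  56.22 276.5 ]
grip_end 0.78 [254.1 282.2] [463.63  61.13 278.26] [464.77  61.33 276.5 ]
0.76 [240.9, 220.0, 29.8, 68.9] [452.61  52.58 200.52] [456.03  59.97 251.21] [468.91  67.86 279.41]
top 318 [463.8   61.09 276.99]
[252.51 227.53]
[251.61 275.08]
```

View pics/s5.png

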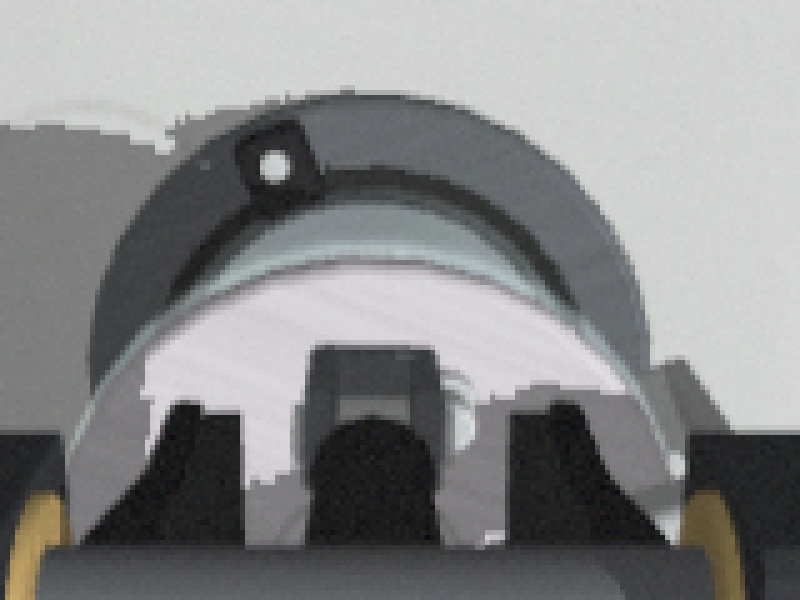

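The wrist view shows the barrel standing directly in front of the fork (crop about (370,470)). Its top measures (463.8, 61, 277), straight above the hinge to within 3 mm, so the handle is upright. I'll close on it and crank.

jog_arm([
  [[-0.01,0.002,-0.01],0],
  [[-0.01,0.002,-0.01],0],
  [[-0.01,0.002,-0.01],0],
  [[-0.01,0.002,-0.01],0],
  [[-0.01,0.002,-0.01],0],
  [[-0.01,0.002,-0.01],0],
  [[-0.01,0.002,-0.01],0],
], hand=-1, force=40)

```text
t: 9.65
tool_pos: [462.8, 60.1, 239.1]
orientation: [[-0.985, -0.175, 0.0], [-0.175, 0.985, -0.0], [-0.0, -0.0, -1.0]]
wrist_force: [-0.6, 0.2, 1.7]
finger_gap: 0.192
grip_force: 40.0
```

jog_arm([
  [[-0.0024,0.0396,0.0008],0.0194],
  [[-0.0097,0.0786,0.0016],0.0389],
  [[-0.0216,0.1165,0.0023],0.0583],
  [[-0.038,0.1526,0.0031],0.0778],
  [[-0.0588,0.1864,0.0039],0.0972],
])

```text
t: 10.07
tool_pos: [468.4, 98.7, 238.2]
orientation: [[-0.904, 0.427, 0.002], [0.427, 0.904, -0.001], [-0.002, -0.0, -1.0]]
wrist_force: [4.2, -2.9, -1.0]
finger_gap: 0.191
grip_force: 40.0
```

```bash
cat >> h.py <<'E'
def feel(C=(524.7,70.5)):
    s=robot.sense(); p=s['tool_pos'][:2]-np.array(C); r=np.hypot(*p); e=p/r; F=s['wrist_force']; R=s['orientation']
    print('t %.2f ang %.1f r %.1f yaw %.1f z %.1f Fr %.1f Fback %.1f Fz %.1f gap %.3f q6 %.2f'%(s['t'],np.degrees(np.arctan2(p[1],p[0]))%360,r,np.degrees(np.arctan2(R[1,0],R[0,0]))%360,s['tool_pos'][2],F[:2]@e,F[:2]@[-e[1],e[0]],F[2],s['finger_gap'],s['qpos'][5]),s['tool_pos'][:2])
E
python3 -c "from h import *;feel()"
```

```text
t 10.07 ang 153.4 r 62.9 yaw 154.7 z 238.2 Fr -5.1 Fback 0.7 Fz -1.0 gap 0.191 q6 -1.09 [468.44219584  98.67043863]
```

jog_arm([
  [[-0.0024,0.0396,0.0008],0.0194],
  [[-0.0097,0.0786,0.0016],0.0389],
  [[-0.0216,0.1165,0.0023],0.0583],
  [[-0.038,0.1526,0.0031],0.0778],
  [[-0.0588,0.1864,0.0039],0.0972],
  [[-0.0835,0.2175,0.0047],0.1167],
])

```text
t: 10.57
tool_pos: [502.0, 129.8, 237.0]
orientation: [[-0.386, 0.922, 0.001], [0.922, 0.386, -0.004], [-0.004, -0.0, -1.0]]
wrist_force: [1.7, -7.9, -1.0]
finger_gap: 0.192
grip_force: 40.0
```

```bash
python3 -c "from h import *;feel()"
```

```text
t 10.57 ang 111.0 r 63.5 yaw 112.7 z 237.0 Fr -8.0 Fback 1.2 Fz -1.0 gap 0.192 q6 -0.29 [501.95396865 129.77795597]
```

jog_arm([
  [[-0.005,0.0396,0.0008],0.0194],
  [[-0.0147,0.0786,0.0016],0.0389],
  [[-0.0266,0.1165,0.0023],0.0583],
  [[-0.043,0.1526,0.0031],0.0778],
  [[-0.0638,0.1864,0.0039],0.0972],
  [[-0.0885,0.2175,0.0047],0.1167],
])

```text
t: 11.07
tool_pos: [547.7, 130.2, 235.7]
orientation: [[0.331, 0.944, -0.002], [0.944, -0.331, -0.004], [-0.004, -0.001, -1.0]]
wrist_force: [-3.4, -7.3, 1.6]
finger_gap: 0.192
grip_force: 40.0
```

```bash
python3 -c "from h import *;feel()"
```

```text
t 11.07 ang 68.9 r 64.0 yaw 70.7 z 235.7 Fr -8.0 Fback 0.5 Fz 1.6 gap 0.192 q6 0.43 [547.73027632 130.16952147]
```

jog_arm([
  [[-0.005,0.0396,0.0008],0.0194],
  [[-0.0147,0.0786,0.0016],0.0389],
  [[-0.0266,0.1165,0.0023],0.0583],
  [[-0.043,0.1526,0.0031],0.0778],
  [[-0.0638,0.1864,0.0039],0.0972],
])

```text
t: 11.48
tool_pos: [578.0, 106.7, 234.9]
orientation: [[0.812, 0.584, -0.004], [0.584, -0.812, -0.002], [-0.005, -0.001, -1.0]]
wrist_force: [-7.0, -2.1, 3.6]
finger_gap: 0.192
grip_force: 40.0
```

```bash
python3 -c "from h import *;feel()"
```

```text
t 11.48 ang 34.2 r 64.4 yaw 35.7 z 234.9 Fr -6.9 Fback 2.2 Fz 3.6 gap 0.192 q6 1.00 [577.98439167 106.67741325]
```

jog_arm([
  [[-0.003,0.0396,0.0008],0.0194],
  [[-0.0117,0.0786,0.0016],0.0389],
])

```text
t: 11.65
tool_pos: [585.1, 93.0, 234.6]
orientation: [[0.929, 0.37, -0.005], [0.37, -0.929, -0.001], [-0.005, -0.001, -1.0]]
wrist_force: [-7.1, -1.5, 2.9]
finger_gap: 0.188
grip_force: 40.0
```

```bash
python3 -c "from h import *;feel()"
```

```text
t 11.65 ang 20.4 r 64.5 yaw 21.7 z 234.6 Fr -7.2 Fback 1.1 Fz 2.9 gap 0.188 q6 1.22 [585.14356948  93.02864258]
```

jog_arm([
  [[-0.005,0.0396,0.0008],0.0194],
  [[-0.0127,0.0786,0.0016],0.0389],
  [[-0.0246,0.1165,0.0023],0.0583],
])

```text
t: 11.9
tool_pos: [589.4, 70.3, 234.3]
orientation: [[1.0, 0.013, -0.004], [0.013, -1.0, 0.0], [-0.004, -0.0, -1.0]]
wrist_force: [-6.3, 1.8, 3.1]
finger_gap: 0.194
grip_force: 40.0
```

```bash
python3 -c "from h import *;feel()"
```

```text
t 11.90 ang 359.8 r 64.7 yaw 0.7 z 234.3 Fr -6.3 Fback 1.8 Fz 3.1 gap 0.194 q6 1.54 [589.36434568  70.2687697 ]
```

jog_arm([
  [[-0.005,0.0396,0.0008],0.0194],
  [[-0.0127,0.0786,0.0016],0.0389],
  [[-0.0246,0.1165,0.0023],0.0583],
])

```text
t: 12.15
tool_pos: [585.1, 47.4, 233.9]
orientation: [[0.938, -0.346, -0.003], [-0.346, -0.938, 0.001], [-0.003, -0.0, -1.0]]
wrist_force: [-5.2, 3.2, 2.8]
finger_gap: 0.192
grip_force: 40.0
```

```bash
python3 -c "from h import *;feel()"
```

```text
t 12.15 ang 339.1 r 64.7 yaw 339.8 z 233.9 Fr -6.0 Fback 1.1 Fz 2.8 gap 0.192 q6 1.87 [585.14367473  47.39985558]
```

jog_arm([
  [[-0.005,0.0396,0.0008],0.0194],
  [[-0.0127,0.0786,0.0016],0.0389],
  [[-0.0246,0.1165,0.0023],0.0583],
  [[-0.041,0.1526,0.0031],0.0778],
])

```text
t: 12.48
tool_pos: [567.5, 21.9, 233.4]
orientation: [[0.666, -0.746, -0.001], [-0.746, -0.666, 0.002], [-0.003, -0.0, -1.0]]
wrist_force: [-2.2, 3.5, 1.7]
finger_gap: 0.19
grip_force: 40.0
```

```bash
python3 -c "from h import *;feel()"
```

```text
t 12.48 ang 311.3 r 64.8 yaw 311.8 z 233.4 Fr -4.1 Fback 0.7 Fz 1.7 gap 0.190 q6 2.31 [567.47321263  21.86834359]
```

Still free after 240°, and joint 6 is near its limit. I'll let go slightly, turn the hand back half a turn and grip again.

jog_arm([
  [[0,0,0],0],
  [[0,0,0],0],
  [[0,0,0],0],
  [[0,0,0],-0.019],
  [[0,0,0],-0.038],
  [[0,0,0],-0.057],
  [[0,0,0],-0.076],
  [[0,0,0],-0.095],
  [[0,0,0],-0.114],
], hand=-0.2)

```text
t: 13.23
tool_pos: [568.6, 21.3, 233.3]
orientation: [[0.994, -0.111, 0.0], [-0.111, -0.994, -0.0], [0.0, 0.0, -1.0]]
wrist_force: [-0.2, -0.9, -0.4]
finger_gap: 0.399
grip_force: 0.0
```

jog_arm([
  [[0,0,0],-0.019],
  [[0,0,0],-0.038],
  [[0,0,0],-0.057],
  [[0,0,0],-0.076],
  [[0,0,0],-0.095],
  [[0,0,0],-0.114],
  [[0,0,0],-0.133],
  [[0,0,0],-0.152],
  [[0,0,0],-0.171],
  [[0,0,0],-0.19],
])

```text
t: 14.07
tool_pos: [568.5, 21.3, 233.3]
orientation: [[0.469, 0.883, 0.0], [0.883, -0.469, -0.0], [-0.0, 0.0, -1.0]]
wrist_force: [-0.4, 0.0, -0.0]
finger_gap: 0.402
grip_force: 0.0
```

jog_arm([
  [[0,0,0],-0.019],
  [[0,0,0],-0.038],
  [[0,0,0],-0.057],
  [[0,0,0],-0.076],
  [[0,0,0],-0.095],
  [[0,0,0],-0.114],
  [[0,0,0],-0.133],
  [[0,0,0],-0.152],
  [[0,0,0],-0.171],
  [[0,0,0],-0.19],
])

```text
t: 14.9
tool_pos: [568.6, 21.3, 233.3]
orientation: [[-0.649, 0.761, 0.0], [0.761, 0.649, -0.0], [-0.0, -0.0, -1.0]]
wrist_force: [-1.4, -0.5, 0.1]
finger_gap: 0.398
grip_force: 0.0
```

```bash
python3 - <<'E'
from h import *
feel(); np.set_printoptions(precision=2,suppress=True)
g=vision.grab_frame('wrist')
for t in ['handle_hinge','grip_end','yoke_top']:
    for r in finder.landmark_of(t,'wrist')[:1]: print(t,round(r['score'],2),px(g,r['xy']),atz(g,r['xy'],271))
E
```

```text
t 14.90 ang 311.7 r 65.9 yaw 130.4 z 233.3 Fr -0.6 Fback -1.4 Fz 0.1 gap 0.398 q6 -0.81 [568.56614714  21.25817715]
handle_hinge 0.58 [561.68  29.08 232.06] [551.83  40.89 271.  ]
grip_end 0.69 [546.87  45.91 319.91] [564.05  24.7  271.  ]
yoke_top 0.6 [523.76  71.83 199.27] [522.55  74.28 271.  ]
```

jog_arm([
  [[0.005,0,0],-0.003],
  [[0.005,0,0],-0.003],
  [[0.005,0,0],-0.003],
  [[0.005,0,0],-0.003],
  [[0.005,0,0],-0.003],
  [[0.005,0,0],-0.003],
  [[0.005,0,0],-0.003],
], hand=-1, force=40)

```text
t: 15.68
tool_pos: [567.5, 21.8, 233.5]
orientation: [[-0.656, 0.755, -0.0], [0.755, 0.656, -0.0], [-0.0, -0.0, -1.0]]
wrist_force: [-0.7, -0.2, 0.0]
finger_gap: 0.19
grip_force: 39.9
```

jog_arm([
  [[0.0024,-0.0396,0.0008],0.0194],
  [[0.0097,-0.0786,0.0016],0.0389],
  [[0.0216,-0.1165,0.0023],0.0583],
])

```text
t: 15.93
tool_pos: [547.4, 9.8, 233.2]
orientation: [[-0.337, 0.942, 0.001], [0.942, 0.337, 0.0], [-0.0, 0.001, -1.0]]
wrist_force: [0.8, -0.3, -0.9]
finger_gap: 0.191
grip_force: 39.9
```

```bash
python3 -c "from h import *;feel()"
```

```text
t 15.93 ang 290.5 r 64.9 yaw 109.7 z 233.2 Fr 0.5 Fback 0.7 Fz -0.9 gap 0.191 q6 -0.47 [547.41192859   9.75321453]
```

Radial force is nil now and the screw still turns freely. I'll keep going.

jog_arm([
  [[0.0024,-0.0396,0.0008],0.0194],
  [[0.0097,-0.0786,0.0016],0.0389],
  [[0.0216,-0.1165,0.0023],0.0583],
  [[0.038,-0.1526,0.0031],0.0778],
])

```text
t: 16.27
tool_pos: [515.9, 6.3, 232.5]
orientation: [[0.145, 0.989, 0.001], [0.989, -0.145, -0.0], [0.0, 0.001, -1.0]]
wrist_force: [1.0, -0.7, -0.7]
finger_gap: 0.192
grip_force: 39.9
```

```bash
python3 -c "from h import *;feel()"
```

```text
t 16.27 ang 262.2 r 64.8 yaw 81.6 z 232.5 Fr 0.5 Fback 1.1 Fz -0.7 gap 0.192 q6 0.01 [515.88672655   6.32408364]
```

jog_arm([
  [[0.0024,-0.0396,0.0008],0.0194],
  [[0.0097,-0.0786,0.0016],0.0389],
  [[0.0216,-0.1165,0.0023],0.0583],
  [[0.038,-0.1526,0.0031],0.0778],
])

```text
t: 16.6
tool_pos: [486.9, 18.1, 232.0]
orientation: [[0.593, 0.805, 0.002], [0.805, -0.593, -0.0], [0.001, 0.002, -1.0]]
wrist_force: [3.1, -0.2, -2.2]
finger_gap: 0.189
grip_force: 39.9
```

```bash
python3 -c "from h import *;feel()"
```

```text
t 16.60 ang 234.2 r 64.6 yaw 53.6 z 232.0 Fr -1.7 Fback 2.6 Fz -2.2 gap 0.189 q6 0.51 [486.92771602  18.11167878]
```

jog_arm([
  [[0.0024,-0.0396,0.0008],0.0194],
  [[0.0097,-0.0786,0.0016],0.0389],
])

```text
t: 16.77
tool_pos: [475.6, 28.8, 231.7]
orientation: [[0.77, 0.638, 0.002], [0.638, -0.77, -0.001], [0.001, 0.002, -1.0]]
wrist_force: [3.7, -1.5, -2.2]
finger_gap: 0.193
grip_force: 39.9
```

```bash
python3 -c "from h import *;feel()"
```

```text
t 16.77 ang 220.3 r 64.4 yaw 39.6 z 231.7 Fr -1.8 Fback 3.6 Fz -2.2 gap 0.193 q6 0.77 [475.59010821  28.77959634]
```

jog_arm([
  [[0.0024,-0.0396,0.0008],0.0194],
  [[0.0097,-0.0786,0.0016],0.0389],
])

```text
t: 16.93
tool_pos: [467.1, 41.8, 231.5]
orientation: [[0.902, 0.432, 0.003], [0.432, -0.902, -0.002], [0.002, 0.003, -1.0]]
wrist_force: [3.9, -2.6, -2.3]
finger_gap: 0.19
grip_force: 39.9
```

```bash
python3 -c "from h import *;feel()"
```

```text
t 16.93 ang 206.5 r 64.3 yaw 25.6 z 231.5 Fr -2.4 Fback 4.0 Fz -2.3 gap 0.190 q6 1.05 [467.14630614  41.79130377]
```

jog_arm([
  [[0.0012,-0.0283,0.0006],0.0139],
  [[0.0049,-0.0564,0.0011],0.0278],
])

```text
t: 17.1
tool_pos: [463.2, 52.1, 231.3]
orientation: [[0.963, 0.271, 0.003], [0.271, -0.963, -0.002], [0.002, 0.003, -1.0]]
wrist_force: [2.8, -4.5, -0.8]
finger_gap: 0.193
grip_force: 39.9
```

```bash
python3 -c "from h import *;feel()"
```

```text
t 17.10 ang 196.6 r 64.2 yaw 15.7 z 231.3 Fr -1.3 Fback 5.1 Fz -0.8 gap 0.193 q6 1.24 [463.20306138  52.12382224]
```

The force rises more slowly than expected. I'll back off 42° and come forward in single rows to get a clean force curve.

jog_arm([
  [[0.0024,0.0396,-0.0008],-0.0194],
  [[0.0097,0.0786,-0.0016],-0.0389],
  [[0.0216,0.1165,-0.0023],-0.0583],
])

```text
t: 17.35
tool_pos: [472.6, 32.7, 231.5]
orientation: [[0.795, 0.607, -0.001], [0.607, -0.795, 0.002], [0.001, -0.002, -1.0]]
wrist_force: [-2.0, 3.4, 1.1]
finger_gap: 0.19
grip_force: 40.0
```

jog_arm([
  [[0.0024,0.0396,-0.0008],-0.0194],
  [[0.0097,0.0786,-0.0016],-0.0389],
  [[0.0216,0.1165,-0.0023],-0.0583],
])

```text
t: 17.6
tool_pos: [490.2, 15.8, 231.9]
orientation: [[0.525, 0.851, -0.001], [0.851, -0.525, 0.001], [0.0, -0.001, -1.0]]
wrist_force: [-2.5, 1.1, 1.4]
finger_gap: 0.193
grip_force: 39.9
```

jog_arm([
  [[0.0024,0.0396,-0.0008],-0.0194],
  [[0.0097,0.0786,-0.0016],-0.0389],
  [[0.0216,0.1165,-0.0023],-0.0583],
])

```text
t: 17.85
tool_pos: [512.5, 6.9, 232.4]
orientation: [[0.186, 0.983, -0.001], [0.983, -0.186, 0.0], [-0.0, -0.001, -1.0]]
wrist_force: [-2.0, 0.2, 0.1]
finger_gap: 0.191
grip_force: 39.9
```

jog_arm([
  [[0.0024,-0.0396,0.0008],0.0194],
  [[0.0097,-0.0786,0.0016],0.0389],
])

```text
t: 18.02
tool_pos: [498.2, 11.5, 232.2]
orientation: [[0.428, 0.904, 0.001], [0.904, -0.428, -0.0], [0.0, 0.001, -1.0]]
wrist_force: [1.7, -0.4, -0.7]
finger_gap: 0.192
grip_force: 39.9
```

jog_arm([
  [[0.0024,-0.0396,0.0008],0.0194],
])

```text
t: 18.1
tool_pos: [491.0, 15.4, 232.1]
orientation: [[0.536, 0.844, 0.002], [0.844, -0.536, -0.001], [0.0, 0.002, -1.0]]
wrist_force: [2.8, -0.2, -1.4]
finger_gap: 0.191
grip_force: 39.9
```

jog_arm([
  [[0.0024,-0.0396,0.0008],0.0194],
])

```text
t: 18.18
tool_pos: [484.5, 20.0, 231.9]
orientation: [[0.635, 0.773, 0.002], [0.773, -0.635, -0.001], [0.001, 0.002, -1.0]]
wrist_force: [2.4, -1.4, -1.4]
finger_gap: 0.193
grip_force: 39.9
```

jog_arm([
  [[0.0024,-0.0396,0.0008],0.0194],
])

```text
t: 18.27
tool_pos: [478.6, 25.4, 231.8]
orientation: [[0.724, 0.69, 0.002], [0.69, -0.724, -0.001], [0.001, 0.002, -1.0]]
wrist_force: [2.6, -1.7, -1.7]
finger_gap: 0.188
grip_force: 39.9
```

jog_arm([
  [[0.0024,-0.0396,0.0008],0.0194],
])

```text
t: 18.35
tool_pos: [473.6, 31.3, 231.7]
orientation: [[0.802, 0.597, 0.002], [0.597, -0.802, -0.001], [0.001, 0.002, -1.0]]
wrist_force: [4.1, -1.6, -1.8]
finger_gap: 0.191
grip_force: 39.9
```

jog_arm([
  [[0.0024,-0.0396,0.0008],0.0194],
])

```text
t: 18.43
tool_pos: [469.3, 37.8, 231.6]
orientation: [[0.869, 0.495, 0.003], [0.495, -0.869, -0.001], [0.001, 0.003, -1.0]]
wrist_force: [4.6, -2.4, -2.1]
finger_gap: 0.191
grip_force: 39.9
```

jog_arm([
  [[0.0024,-0.0396,0.0008],0.0194],
])

```text
t: 18.52
tool_pos: [465.8, 44.8, 231.4]
orientation: [[0.923, 0.385, 0.003], [0.385, -0.923, -0.002], [0.002, 0.003, -1.0]]
wrist_force: [4.1, -3.7, -1.7]
finger_gap: 0.189
grip_force: 39.9
```

```bash
python3 -c "from h import *;feel()"
```

```text
t 18.52 ang 203.6 r 64.3 yaw 22.7 z 231.4 Fr -2.3 Fback 5.0 Fz -1.7 gap 0.189 q6 1.10 [465.78694288  44.7770646 ]
```

```bash
cat > snap.py <<'E'
from h import *; import sys
o={}
for c in ['top','side']:
    F=[vision.grab_frame(c) for _ in range(6)]; o[c]=np.stack([f['depth'] for f in F])
    for k in ['K','rotation','xyz']: o[c+k]=np.array(F[0][k])
np.savez(sys.argv[1],**o); feel()
E
python3 snap.py A.npz
```

```text
t 19.12 ang 202.7 r 64.5 yaw 23.1 z 231.2 Fr -2.0 Fback -3.8 Fz 0.6 gap 0.190 q6 1.10 [465.23347795  45.56963799]
```

jog_arm([
  [[0.0024,0.0396,-0.0008],-0.0194],
  [[0.0097,0.0786,-0.0016],-0.0389],
  [[0.0216,0.1165,-0.0023],-0.0583],
  [[0.038,0.1526,-0.0031],-0.0778],
  [[0.0588,0.1864,-0.0039],-0.0972],
])

```text
t: 19.53
tool_pos: [490.5, 15.2, 231.8]
orientation: [[0.524, 0.852, -0.001], [0.852, -0.524, -0.0], [-0.001, -0.0, -1.0]]
wrist_force: [-0.3, 3.6, 0.9]
finger_gap: 0.186
grip_force: 40.0
```

jog_arm([
  [[0.0024,0.0396,-0.0008],-0.0194],
  [[0.0097,0.0786,-0.0016],-0.0389],
  [[0.0216,0.1165,-0.0023],-0.0583],
  [[0.038,0.1526,-0.0031],-0.0778],
  [[0.0588,0.1864,-0.0039],-0.0972],
])

```text
t: 19.95
tool_pos: [528.3, 5.3, 232.4]
orientation: [[-0.059, 0.998, -0.001], [0.998, 0.059, -0.001], [-0.001, -0.001, -1.0]]
wrist_force: [-1.2, 1.6, 1.8]
finger_gap: 0.19
grip_force: 40.0
```

```bash
python3 snap.py B.npz; cat > cmp.py <<'E'
from h import *; import sys
A=np.load(sys.argv[1]);B=np.load(sys.argv[2])
for c in ['top','side']:
    a=np.median(A[c],0);b=np.median(B[c],0); vv,uu=np.mgrid[:384,:512]
    r=np.stack([uu,vv,np.ones_like(uu)],-1)@np.linalg.inv(A[c+'K']).T@A[c+'rotation'].T
    Wb=r*b[...,None]+A[c+'xyz']; Wa=r*a[...,None]+A[c+'xyz']; dz=Wa[...,2]-Wb[...,2]
    rr=np.hypot(Wb[...,0]-524.7,Wb[...,1]-70.5); ok=(a>0)&(b>0)&(abs(dz)<6)
    for n,lo,hi,rm in (('lid',122,146,66),('yoke',170,179,85),('stand',6,18,90),('bench',-8,5,200)):
        m=ok&(Wb[...,2]>lo)&(Wb[...,2]<hi)&(rr<rm)
        x=dz[m]; print(c,n,m.sum(),'z %.2f'%np.median(Wb[...,2][m]),'dz mean %.3f med %.3f sem %.3f'%(np.mean(x),np.median(x),x.std()/max(1,len(x))**.5))
E
python3 cmp.py A.npz B.npz
```

```text
t 20.55 ang 273.1 r 64.9 yaw 93.0 z 232.7 Fr 0.6 Fback 0.4 Fz 1.2 gap 0.186 q6 -0.19 [528.21605782   5.71337612]
top lid 0 z nan dz mean nan med nan sem nan
top yoke 0 z nan dz mean nan med nan sem nan
top stand 26 z 11.02 dz mean 0.051 med -0.179 sem 0.314
top bench 3166 z -0.24 dz mean -0.045 med -0.067 sem 0.030
side lid 683 z 131.82 dz mean -0.536 med -0.580 sem 0.032
side yoke 214 z 175.15 dz mean -0.054 med -0.033 sem 0.048
side stand 732 z 11.50 dz mean -0.017 med -0.002 sem 0.031
side bench 5989 z -0.54 dz mean 0.020 med 0.021 sem 0.012
  return _methods._mean(a, axis=axis, dtype=dtype,
  ret = ret.dtype.type(ret / rcount)
  ret = _var(a, axis=axis, dtype=dtype, out=out, ddof=ddof,
  arrmean = um.true_divide(arrmean, div, out=arrmean,
  ret = ret.dtype.type(ret / rcount)
```

The side camera shows the lid sank 0.54 ± 0.04 mm at arm angle 203°, so about 35 N with contact at about 227°. I'll turn on to about 190°, which should give about 53 N.

jog_arm([
  [[0.0024,-0.0396,0.0008],0.0194],
  [[0.0097,-0.0786,0.0016],0.0389],
  [[0.0216,-0.1165,0.0023],0.0583],
  [[0.038,-0.1526,0.0031],0.0778],
  [[0.0588,-0.1864,0.0039],0.0972],
  [[0.0835,-0.2175,0.0047],0.1167],
])

```text
t: 21.05
tool_pos: [484.1, 20.1, 231.8]
orientation: [[0.634, 0.773, 0.001], [0.773, -0.634, -0.001], [0.0, 0.001, -1.0]]
wrist_force: [3.3, -0.5, -0.1]
finger_gap: 0.19
grip_force: 39.9
```

jog_arm([
  [[0.0024,-0.0396,0.0008],0.0194],
  [[0.0097,-0.0786,0.0016],0.0389],
  [[0.0216,-0.1165,0.0023],0.0583],
  [[0.038,-0.1526,0.0031],0.0778],
  [[0.0588,-0.1864,0.0039],0.0972],
  [[0.0777,-0.211,0.0046],0.1125],
])

```text
t: 21.55
tool_pos: [461.6, 58.0, 231.1]
orientation: [[0.984, 0.176, 0.002], [0.176, -0.984, -0.003], [0.002, 0.003, -1.0]]
wrist_force: [3.8, -5.3, 0.1]
finger_gap: 0.192
grip_force: 39.9
```

```bash
python3 -c "from h import *;feel()"; python3 snap.py C.npz;  python3 cmp.py C.npz B.npz 2>/dev/null | grep side; python3 cmp.py C.npz A.npz 2>/dev/null | grep side
```

```text
t 21.55 ang 191.2 r 64.3 yaw 10.1 z 231.1 Fr -2.7 Fback 5.9 Fz 0.1 gap 0.192 q6 1.35 [461.57405981  58.01965592]
t 22.15 ang 190.0 r 64.5 yaw 10.5 z 230.8 Fr -2.3 Fback -3.9 Fz 0.7 gap 0.190 q6 1.34 [461.15819519  59.2474705 ]
side lid 680 z 131.83 dz mean -0.664 med -0.672 sem 0.030
side yoke 217 z 175.15 dz mean 0.019 med 0.075 sem 0.050
side stand 732 z 11.50 dz mean 0.006 med -0.007 sem 0.032
side bench 5989 z -0.54 dz mean 0.013 med 0.031 sem 0.012
side lid 706 z 131.29 dz mean -0.125 med -0.087 sem 0.029
side yoke 263 z 175.27 dz mean 0.039 med 0.035 sem 0.040
side stand 724 z 11.51 dz mean 0.015 med 0.011 sem 0.033
side bench 5986 z -0.52 dz mean -0.003 med 0.011 sem 0.012
```

The lid is down 0.68 mm, about 44–50 N, with a feel of about 6 N. I'll regrasp near the handle's end with light force and fold it.

jog_arm([
  [[0,0,0],0],
  [[0,0,0],0],
  [[0,0,0],0],
  [[0,0,-0.03],0],
  [[0,0,-0.076],0],
  [[0,0,-0.076],0],
], hand=-0.3)

```text
t: 22.65
tool_pos: [462.0, 58.7, 248.3]
orientation: [[0.983, 0.182, 0.003], [0.182, -0.983, -0.0], [0.003, 0.001, -1.0]]
wrist_force: [-0.1, -0.5, 1.1]
finger_gap: 0.351
grip_force: 0.0
```

jog_arm([
  [[0,0,0],0],
  [[0,0,0],0],
  [[0,0,0],0],
  [[0,0,0],0],
  [[0,0,0],0],
  [[0,0,0],0],
], hand=-1, force=15)

```text
t: 23.15
tool_pos: [460.9, 59.4, 245.9]
orientation: [[0.983, 0.183, -0.0], [0.183, -0.983, 0.001], [-0.0, -0.001, -1.0]]
wrist_force: [-0.1, 1.9, 2.8]
finger_gap: 0.194
grip_force: 15.0
```

jog_arm([
  [[0.0417,0,0.0036],0],
  [[0.0821,0,0.0145],0],
  [[0.12,0,0.0322],0],
  [[0.1543,0,0.0561],0],
  [[0.1839,0,0.0857],0],
])

```text
t: 23.57
tool_pos: [498.7, 65.8, 228.7]
orientation: [[0.983, 0.182, 0.002], [0.182, -0.983, -0.0], [0.002, 0.0, -1.0]]
wrist_force: [-1.6, 1.5, 3.7]
finger_gap: 0.195
grip_force: 15.0
```

```bash
python3 -c "from h import *;feel()"
```

```text
t 23.57 ang 190.2 r 26.4 yaw 10.5 z 228.7 Fr 1.3 Fback -1.8 Fz 3.7 gap 0.195 q6 1.36 [498.71867555  65.83359678]
```

jog_arm([
  [[0.0239,0,0.0343],0],
  [[0.0416,0,0.0722],0],
  [[0.0525,0,0.1126],0],
  [[0.0561,0,0.135],0],
  [[0.0561,0,0.15],0],
  [[0.0561,0,0.15],0],
  [[0.0561,0,0.15],0],
])

```text
t: 24.15
tool_pos: [510.1, 67.6, 198.6]
orientation: [[0.983, 0.182, 0.004], [0.182, -0.983, -0.0], [0.004, 0.001, -1.0]]
wrist_force: [8.0, 1.7, 1.8]
finger_gap: 0.195
grip_force: 15.0
```

```bash
python3 -c "from h import *;feel()"
```

```text
t 24.15 ang 191.1 r 14.9 yaw 10.5 z 198.6 Fr -8.2 Fback -0.1 Fz 1.8 gap 0.195 q6 1.37 [510.07037685  67.62565792]
```

Open the fingers wide, lift clear, back off towards the robot and check.

jog_arm([
  [[0,0,0],0],
  [[0,0,0],0],
  [[0,0,0],0],
  [[0,0,0],0],
  [[0,0,-0.05],0],
  [[0,0,-0.15],0],
  [[0,0,-0.3],0],
  [[0,0,-0.5],0],
  [[0,0,-0.5],0],
  [[0,0,-0.5],0],
], hand=0.2)

```text
t: 24.98
tool_pos: [509.9, 67.7, 302.7]
orientation: [[0.983, 0.183, 0.007], [0.183, -0.983, -0.0], [0.007, 0.001, -1.0]]
wrist_force: [-0.2, -0.2, -0.2]
finger_gap: 0.599
grip_force: 0.0
```

jog_arm([
  [[0.1,0,0],0],
  [[0.25,0,0],0],
  [[0.4,0,0],0],
  [[0.5,0,0],0],
  [[0.5,0,0],0],
  [[0.5,0,0],0],
])

```text
t: 25.48
tool_pos: [606.0, 86.0, 296.7]
orientation: [[0.983, 0.183, -0.004], [0.183, -0.983, -0.0], [-0.004, -0.001, -1.0]]
wrist_force: [0.3, -0.0, 0.2]
finger_gap: 0.601
grip_force: 0.0
```

```bash
python3 snap.py D.npz;  python3 cmp.py D.npz B.npz 2>/dev/null | grep side; python3 - <<'E'
from h import *
np.set_printoptions(precision=2,suppress=True)
f=vision.grab_frame('side'); a=f['img'][120:200,190:270,::-1]
g=vision.grab_frame('top'); b=g['img'][150:230,195:275,::-1]
cv2.imwrite('pics/e.png',cv2.hconcat([cv2.resize(a,(400,400),interpolation=3),cv2.resize(b,(400,400),interpolation=3)]))
for c,F in (('side',f),('top',g)):
    for t in ['handle_hinge','grip_end']:
        for r in finder.landmark_of(t,c)[:1]: print(c,t,round(r['score'],2),np.array(r['xy']),px(F,r['xy']),atz(F,r['xy'],207))
    for r in finder.cut_out('handle',c)[:1]:
        D=F['depth']; v,u=np.nonzero(r['pixels']); P=np.array([px(F,(a,b),D[b,a]) for a,b in zip(u,v) if D[b,a]>0]); 
        P=P[(P[:,2]>195)&(P[:,2]<290)&(abs(P[:,0]-495)<60)&(abs(P[:,1]-65)<40)]; s=(P[:,:2]-[461,59.3])@[.984,.178]
        for k in range(0,70,10):
            q=(s>=k)&(s<k+10); print(c,k,q.sum(),np.percentile(P[q,2],85) if q.any() else '')
E
```

```text
t 26.08 ang 10.7 r 83.2 yaw 10.5 z 299.1 Fr -0.8 Fback -0.2 Fz 0.6 gap 0.598 q6 1.40 [606.44867621  85.96697167]
side lid 680 z 131.83 dz mean -0.665 med -0.705 sem 0.032
side yoke 177 z 175.02 dz mean -0.064 med -0.025 sem 0.055
side stand 732 z 11.50 dz mean -0.006 med 0.002 sem 0.033
side bench 5989 z -0.54 dz mean 0.005 med -0.002 sem 0.012
side handle_hinge 0.66 [217.6 171.7] [456.56  58.55 205.54] [456.23  55.52 207.  ]
side grip_end 0.68 [244.2 162.7] [604.84 539.79  -1.67] [527.71  91.62 207.  ]
side 0 13 214.62871849417442
side 10 28 216.36857713749868
side 20 31 218.5580187191057
side 30 28 221.21845917097494
side 40 28 222.44979634507584
side 50 26 223.02926497040545
side 60 3 219.34950889988875
```

View pics/e.png

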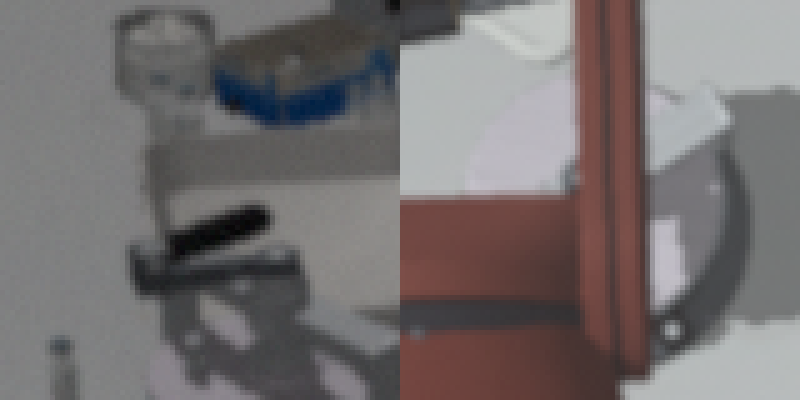

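The handle still stands up about 10° (side crop, grip end at (265,212) above the arm). I'll close the fingers and press it flat.

```bash
python3 -c "from h import *;print(to([512,68.3,232]))"
```

```text
([-0.4809, 0.0009, 0.3338], 0, np.float64(10.51))
```

jog_arm([
  [[-0.1,0,0],0],
  [[-0.25,0,0],0],
  [[-0.4,0,0],0],
  [[-0.48,0,0],0],
  [[-0.48,0,0],0],
  [[-0.48,0,0.05],0],
  [[-0.48,0,0.15],0],
  [[-0.48,0,0.25],0],
  [[-0.48,0,0.32],0],
  [[-0.48,0,0.334],0],
], hand=-1)

```text
t: 27.32
tool_pos: [511.2, 68.6, 227.9]
orientation: [[0.983, 0.182, -0.006], [0.182, -0.983, 0.0], [-0.005, -0.001, -1.0]]
wrist_force: [-0.4, -0.2, -0.7]
finger_gap: 0.015
grip_force: 0.0
```

jog_arm([
  [[0,0,0.02],0],
  [[0,0,0.035],0],
  [[0,0,0.05],0],
  [[0,0,0.06],0],
  [[0,0,0.07],0],
  [[0,0,0.07],0],
  [[0,0,0.07],0],
])

```text
t: 27.9
tool_pos: [512.3, 68.5, 218.3]
orientation: [[0.983, 0.182, 0.0], [0.182, -0.983, -0.0], [0.0, 0.0, -1.0]]
wrist_force: [-0.3, -0.7, 0.6]
finger_gap: 0.005
grip_force: 0.1
```

jog_arm([
  [[0,0,0.007],0],
  [[0,0,0.012],0],
  [[0,0,0.015],0],
  [[0,0,0.015],0],
])

```text
t: 28.23
tool_pos: [512.4, 68.5, 215.5]
orientation: [[0.983, 0.182, 0.001], [0.182, -0.983, -0.0], [0.001, 0.0, -1.0]]
wrist_force: [0.1, -0.1, 3.4]
finger_gap: 0.006
grip_force: 1.4
```

jog_arm([
  [[0,0,0.005],0],
  [[0,0,0.007],0],
  [[0,0,0.007],0],
])

```text
t: 28.48
tool_pos: [512.6, 68.5, 214.9]
orientation: [[0.983, 0.182, 0.001], [0.182, -0.983, -0.0], [0.001, 0.0, -1.0]]
wrist_force: [-2.2, -0.2, 7.7]
finger_gap: 0.004
grip_force: 4.0
```

The force rises to 7.7 N at z 214.9, so the handle lies flat. I'll lift away and check.

jog_arm([
  [[0,0,-0.05],0],
  [[0,0,-0.2],0],
  [[0,0,-0.4],0],
  [[0.15,0,-0.45],0],
  [[0.35,0,-0.45],0],
  [[0.5,0,-0.45],0],
  [[0.6,0,-0.45],0],
  [[0.6,0,-0.45],0],
  [[0.6,0,-0.45],0],
  [[0.6,0,-0.45],0],
])

```text
t: 29.32
tool_pos: [629.4, 90.3, 303.1]
orientation: [[0.983, 0.183, -0.002], [0.183, -0.983, -0.0], [-0.002, -0.0, -1.0]]
wrist_force: [-0.2, 0.0, -0.3]
finger_gap: 0.003
grip_force: 0.0
```

```bash
python3 snap.py E.npz;  python3 cmp.py E.npz B.npz 2>/dev/null | grep side; python3 - <<'E'
from h import *
f=vision.grab_frame('side')
for r in finder.cut_out('handle','side')[:1]:
    D=f['depth']; v,u=np.nonzero(r['pixels']); P=np.array([px(f,(a,b),D[b,a]) for a,b in zip(u,v) if D[b,a]>0]); 
    P=P[(P[:,2]>195)&(P[:,2]<290)&(abs(P[:,0]-495)<60)&(abs(P[:,1]-65)<40)]; s=(P[:,:2]-[461,59.3])@[.984,.178]
    for k in range(0,70,10):
        q=(s>=k)&(s<k+10); print(k,q.sum(),np.percentile(P[q,2],85) if q.any() else '')
E
```

```text
t 29.92 ang 10.7 r 107.2 yaw 10.5 z 303.7 Fr 0.2 Fback 0.3 Fz 0.7 gap 0.005 q6 1.41 [630.07475021  90.39886653]
side lid 680 z 131.83 dz mean -0.678 med -0.698 sem 0.031
side yoke 165 z 174.98 dz mean 0.010 med 0.034 sem 0.058
side stand 732 z 11.50 dz mean -0.027 med -0.063 sem 0.034
side bench 5989 z -0.54 dz mean 0.013 med 0.010 sem 0.012
0 14 211.09968865317214
10 28 213.7067801639379
20 28 213.97194282248006
30 29 213.8859307249805
40 29 213.02053336628234
50 25 213.43637621915823
60 3 208.98595209666175
```

The handle is flat and level, the lid is still clamped (0.68 mm of sink), and the arm is clear.

```bash
python3 -c "
from cell import robot
print(robot.sign_off())"
```

```text
the job is handed in; nothing more can be done
None
```

I cranked the lid down to an estimated 44–50 N (from about 0.68 mm of seal compression) and folded the handle flat; the job is handed in at about 30 s with the arm clear, but the hand-in gave no verdict.

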